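# Unlock a tab-locked collar and uncover the microbalance

## Task

Uncover the microbalance: gently squeeze the two orange tabs of its blue locking collar together, and with them held in turn the collar counter-clockwise (seen from above) until you just feel the sprung end stop, without forcing the stop, then let go so that both tabs spring back out and the collar stays latched open. Then lift the glass cover straight out by its white knob and stand it gently, upright, in the middle of the round green pad. Do not disturb the weight, the vial or the forceps, and do not pull on the cover while it is still locked.

Things in the scene. Friction and masses are not known exactly. Their poses are not given: they have to be found in the camera images.
- balance: Fixed cream microbalance. Origin on the bench under the weighing axis. Round plinth, radius 52 mm, top at z = 30 mm, with the neck (cover seat at 46 mm), collar and cover on that axis; nothing else within 70 mm of the axis is above 42 mm. Its 150 x 110 mm housing, 62 mm high, lies towards its own -x, 77 to 227 mm from the axis.
- collar_grip (a point): Point on the weighing axis at the height to grip the tabs (64 mm above the bench), turning with the blue collar (outer radius 23.5 mm, 46 to 60 mm above the bench). Tabs: upright orange paddles, 20 mm wide, 4 mm thick, 46 to 76 mm above the bench, on this point's +y (a) and -y (b); outer faces 62 mm apart, 54 mm fully squeezed. The cover stands between them, up to 96 mm.
- collar_turn (a joint): Collar angle (rad), positive counter-clockwise from above; 0 = locked, blocked after 2 degrees unless both tabs are in. Open lies between 50 and 74 degrees (0.87 to 1.29 rad), differing per unit and unmarked: a sprung end stop is felt there, and only within 3 degrees before it can the tabs spring out into the open notches; sooner they stay in. Friction 0.12 N m.
- tab_a: The orange tab on the collar's +y side (origin on the weighing axis at the collar's underside, 46 mm above the bench; axes those of the collar).
- tab_b: The orange tab on the collar's -y side (origin and axes as tab a).
- press_a (a joint): How far tab a is pushed in (m): 0 = out, 0.004 = fully in. Spring: 3.2 N at rest, 6.4 N fully in; the latch is free at about 0.0033. A squeeze of 9 to 14 N holds it in; more than 22 N on a tab (finger force, all directions together) breaks it.
- press_b (a joint): The same for tab b.
- stop_yield (a joint): How far the sprung end stop is pushed back (rad): 0 = untouched. It gives 0.1 rad for 0.3 N m (on top of the collar's friction) and springs back, the collar's friction holding up to 0.04 rad of it; beyond 0.12 rad it is damaged. It is touched only at the open position.
- cover_center (a point): Centre of the loose cover, half-way up; z is its axis. 80 g, 50 mm high: metal foot with two ears (38 mm over them), glass barrel 30 mm in diameter up to 3 mm above this point, then the white knob, 20 mm in diameter, from 3 to 25 mm above this point. Its foot sits inside the collar, whose two lugs hold the ears down until it is open; then it lifts straight up with 1.5 mm clearance.
- pad: Fixed round green foam pad, 90 mm in diameter; origin under its centre.
- pad_top (a point): Centre of the pad's top face, 6 mm above the bench.
- weight: Loose brass weight, 26 mm in diameter, 36 mm high; origin under its centre. Bystander.
- vial: Loose amber vial, 28 mm in diameter, 50 mm high; origin under its centre. Bystander.
- forceps: Loose steel forceps lying along their own x, about 125 mm long, 6 mm high; origin under the middle. Bystander.
- cover: The same cover, with its origin at the middle of its underside, z along its axis.
Things that resemble listed ones, but are neither listed nor needed, are in the scene too. What is shaped like the cover but red is not meant.

How it is judged:
By the outcome, as a careful person would: the job done as asked, in the order asked, and still so for the second after the job is handed in, with the robot touching nothing.
It also fails if it takes over 72 s, if anything falls off the work surface, if the arm or the gripper's body presses on something with over 40 N, if the wrist force passes 120 N, or if a joint passes its speed limit or range.

## Robot

A 6-joint arm with a two-finger parallel gripper is mounted at the origin on the work surface. World frame = base frame: x ahead of the robot, y to its left, z up, the work surface at z = 0. Lengths are in m, angles in degrees, forces in N, time in s.
With the tool pointing down it reaches from about 0.4 to 0.825 m from the base axis. Payload 7 kg.
Tool frame: the origin (TCP) lies at the very end of the fingers, on their centre line; the grasp point (between the pads) lies 19 mm behind it (ctrl.grip_point_offset is the distance from the TCP to the grasp point, in m); x points along the fingers, z is the direction in which the jaws open and shut, and the axes are right-handed (so a half turn about x gives the same grasp; the last joint's range is limited). The gripper opens to 88 mm and grips with 3 to 60 N. Pads are 19 mm wide; open, the fingers measure 130 mm over their backs; the gripper's body (78 mm by 193 mm) begins 47 mm behind the grasp point.
Start: joints at [80.85, 20.546, 0.682, 0, -70.136, -16.507], TCP at [0.292, 0.608, 0.227] pointing down, gripper open.
Joint ranges: [-176.03, 176.03], [-82.01, 121.73], [-58.28, 71.71], [-173.87, 95.51], [-174.79, -0.11], [-173.66, 173.66]. Speed limits (degrees/s): [136.94, 136.94, 172.46, 180, 180, 180].

## Interface

Orientations are given as [roll, pitch, yaw] about the fixed x, y, z axes, in that order (R = Rz(yaw) Ry(pitch) Rx(roll)).
In Python, from plant import get_obs, snapshot, calibration, close_job, ctrl gives the robot as it stands.
- The arm moves only by the tool move_arm, never from a script. Its argument "commands" is a list that holds one entry, the list of rows, each a list of 4 numbers: the shift along the tool's x, y, z in cm, then the turn about the tool's x in rad. In form: [[[dx, dy, dz, spin], ...]]. A call has 1 to 8 rows; each row shifts and turns the commanded pose from where the row before left it, along the tool's axes as they then stand; what a row does not reach is not made up. A row lasts 1/10 s, in which the tool goes at most 50 mm and 8.59 degrees, less where a joint would pass 70% of its speed; a pose out of reach is approached as far as the arm can. A call with a gripper value outside its range is refused whole. "jaw" is the finger opening in cm, from 0 to 8.76, set as the call begins (left out, the last holds). The fingers move at their own pace and stop on an object; the grip force is fixed at half the most. Time passes only in rows, so rows that do not move let the fingers close. It gives the time, the measured TCP pose, the force and the opening at its end, in the units of the state.
- get_obs(): the state, without advancing time (a new reading comes with each control period).
- snapshot(name): name is "side" or "top"; returns (picture, depth): 480x640x3 uint8, red, green, blue; 480x640 float32, m along the optical axis (not along the pixel's ray), 0 where there is no reading.
- calibration(name): a dict with "mtx" (3x3 intrinsics, pixels), "T" (4x4, takes a point from camera to world coordinates). Camera axes: x right, y up, looking along -z (the intrinsics and any distortion apply to the point x, -y, -z); pixel columns grow to the right and rows downward; lengths in m; the calibration is good to about 2 mm. A picture is of the moment at which its call begins. calibration takes no time and is no camera call.
- close_job(): hands the job in, once; it reports no verdict.
The state is a dict: "clock": time; "joint_pos": joint angles; "qvel": joint speeds; "tau": joint torques, N m; "tool_pos": TCP position; "orientation": TCP orientation; "force": force on the tool from outside, world axes, zero at the start; "moment": the same for the moment, N m; "opening": finger opening in m.
Only numpy, scipy, OpenCV 4.12 (cv2) and the standard library are available. Lean on these libraries where they do the work, as an engineer would, in place of code of your own. Each camera call takes 0.05 s, during which the arm holds its last target. There are 200 camera calls.

## Working session

There is one attempt and no reset: what is moved stays moved. The work goes in short steps, Python scripts to look and compute and a tool call to move; the robot and the scene stay as the last step left them, time stands still between calls to the robot, and variables do not carry over. Pictures are saved under pics/ and viewed, about 8 in all and at most 12, crops included, and the job is handed in when it is done.

Besides the shell and the picture viewer there is one more tool, called after "Call:" in YAML: its name, and indented under it one key for each argument. move_arm: Moves the arm, as the interface text tells. Its arguments: {"type":"object","properties":{"commands":{"type":"array"},"jaw":{"type":"number"}},"required":["commands"]}

```bash
mkdir -p pics; ls; python3 - <<'E'
from plant import *
import cv2,numpy as np
o=get_obs();print({k:np.round(v,4) for k,v in o.items()})
for n in("top","side"):
    p,d=snapshot(n);c=calibration(n);print(n,c["mtx"].round(1).tolist(),c["T"].round(4).tolist(),c.keys())
    cv2.imwrite(f"pics/{n}0.png",p[:,:,::-1]);np.savez(f"{n}0.npz",p=p,d=d)
E
```

```text
pics
{'clock': np.float64(0.0), 'joint_pos': array([ 8.08505e+01,  2.05922e+01,  6.32600e-01, -2.10000e-02,
       -7.01328e+01, -1.65072e+01]), 'qvel': array([-0.0085,  0.0089, -0.0084, -0.0599, -0.1123,  0.0305]), 'tau': array([-1.00000e-04, -5.82729e+01,  2.93045e+01,  6.99710e+00,
        6.80000e-03, -2.00000e-04]), 'tool_pos': array([0.2921, 0.608 , 0.2256]), 'orientation': array([   4.4367,   89.9055, -111.2272]), 'force': array([ 0.2205, -0.8136,  0.2724]), 'moment': array([-0.0352, -0.015 , -0.0014]), 'opening': np.float64(0.0872)}
top [[474.8, 0.0, 308.5], [0.0, 474.8, 240.8], [0.0, 0.0, 1.0]] [[0.0252, 0.9963, -0.0826, 0.5518], [-0.9992, 0.0224, -0.0344, -0.0072], [-0.0324, 0.0834, 0.996, 0.8805], [0.0, 0.0, 0.0, 1.0]] dict_keys(['mtx', 'T'])
side [[499.8, 0.0, 329.3], [0.0, 499.8, 238.3], [0.0, 0.0, 1.0]] [[-0.9253, 0.2779, -0.2581, 0.4163], [-0.3793, -0.6809, 0.6265, 0.5198], [-0.0017, 0.6776, 0.7354, 0.7162], [0.0, 0.0, 0.0, 1.0]] dict_keys(['mtx', 'T'])
```

View pics/top0.png

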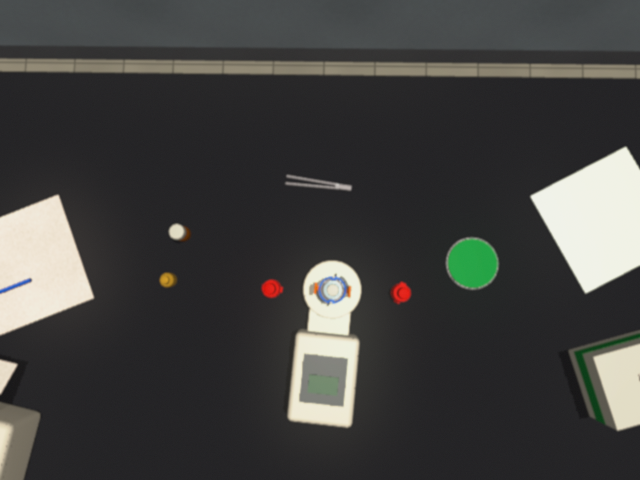

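View pics/side0.png

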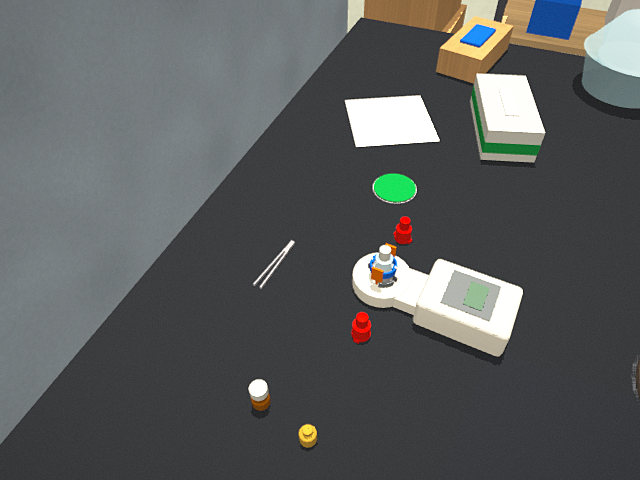

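Top view: the balance is at about (332,290). The glass cover with the white knob sits inside the blue collar, and the orange tabs are at about (313,289) and (348,292). Two red look-alikes stand at (271,288) and (402,292). The pad is at (472,263), vial (178,232), weight (168,280), forceps (320,184). The cover meant is the one with the white knob in the blue collar, since the other two are red. Next I measure and make a confirming crop.

```bash
cat > h.py <<'E'
import numpy as np,cv2
from plant import *
def ray(n,uv):
    c=calibration(n);K=c["mtx"];T=c["T"]
    v=np.array([(uv[0]-K[0,2])/K[0,0],-(uv[1]-K[1,2])/K[1,1],-1.]);return T[:3,3],T[:3,:3]@v
def onplane(n,uv,z):
    o,d=ray(n,uv);return o+d*(z-o[2])/d[2]
def two(ua,ub):
    (o1,d1),(o2,d2)=ray("top",ua),ray("side",ub)
    s=np.linalg.lstsq(np.c_[d1,-d2],o2-o1,rcond=None)[0];a,b=o1+d1*s[0],o2+d2*s[1];return (a+b)/2,np.linalg.norm(a-b)
def blobs(p,lo,hi,amin=8):
    h=cv2.cvtColor(p,cv2.COLOR_RGB2HSV);m=cv2.inRange(h,np.array(lo),np.array(hi))
    n,l,s,c=cv2.connectedComponentsWithStats(m)
    return [(s[i,4],c[i].round(1),s[i,:4].tolist(),l==i) for i in range(1,n) if s[i,4]>=amin]
OR=((5,150,80),(17,255,255));GR=((50,150,60),(75,255,255));BL=((100,120,50),(125,255,255));RED=((0,200,80),(3,255,255))
E
python3 - <<'E'
from h import *
t=np.load("top0.npz");s=np.load("side0.npz")
for n,f in(("top",t),("side",s)):
    for k,c in(("or",OR),("gr",GR),("bl",BL),("red",RED)):
        for b in blobs(f["p"],*c):
            z={"or":.07,"gr":.006,"bl":.055,"red":.04}[k]
            print(n,k,b[:3],onplane(n,b[1],z).round(4))
cr=lambda p,x,y,w,h,k:cv2.resize(p[y:y+h,x:x+w,::-1],None,fx=k,fy=k,interpolation=cv2.INTER_CUBIC)
a=cr(t["p"],290,250,80,75,5);b=cr(s["p"],340,235,80,75,5)
cv2.imwrite("pics/crop1.png",np.hstack([a,b]))
E
```

```text
top or (np.int32(26), array([186.5, 234.1]), [183, 228, 6, 12]) [0.6258 0.2321 0.07  ]
top or (np.int32(28), array([315.5, 288.1]), [314, 283, 4, 10]) [0.5386 0.0068 0.07  ]
top or (np.int32(21), array([348.3, 291. ]), [347, 287, 3, 9]) [ 0.5351 -0.0489  0.07  ]
top gr (np.int32(1754), array([472.1, 263. ]), [449, 240, 47, 47]) [ 0.5904 -0.2762  0.006 ]
top gr (np.int32(532), array([594.5, 374.7]), [576, 335, 64, 88]) [ 0.3975 -0.4902  0.006 ]
top bl (np.int32(79), array([ 14.5, 285.6]), [0, 279, 31, 14]) [0.529  0.5389 0.055 ]
top bl (np.int32(10), array([333.9, 278.4]), [331, 278, 7, 2]) [ 0.5559 -0.0244  0.055 ]
top bl (np.int32(13), array([344. , 285.7]), [342, 281, 4, 11]) [ 0.5437 -0.0421  0.055 ]
top bl (np.int32(30), array([325.2, 298.4]), [319, 291, 16, 12]) [ 0.5211 -0.0101  0.055 ]
top red (np.int32(258), array([271.1, 288.2]), [262, 280, 20, 17]) [0.5359 0.0857 0.04  ]
top red (np.int32(264), array([400.6, 292.3]), [392, 282, 18, 21]) [ 0.5346 -0.1418  0.04  ]
side or (np.int32(8), array([481.5,  72. ]), [478, 72, 8, 1]) [ 0.5034 -0.7064  0.07  ]
side or (np.int32(51), ar
[... 281 characters left out ...]
.7, 140.1]), [472, 87, 68, 68]) [ 0.4087 -0.5301  0.006 ]
side gr (np.int32(917), array([394.2, 187.2]), [374, 173, 41, 29]) [ 0.5936 -0.2747  0.006 ]
side bl (np.int32(1650), array([553.5,  17.5]), [526, 0, 56, 40]) [ 0.3645 -1.1415  0.055 ]
side bl (np.int32(442), array([477.6,  35.2]), [460, 24, 36, 23]) [ 0.5548 -0.9386  0.055 ]
side bl (np.int32(38), array([371.6, 262.1]), [369, 255, 7, 16]) [ 0.5598 -0.0195  0.055 ]
side bl (np.int32(112), array([390.3, 270.8]), [383, 258, 14, 21]) [ 0.5241 -0.0132  0.055 ]
side red (np.int32(362), array([403.2, 231.2]), [394, 217, 18, 27]) [ 0.533 -0.125  0.04 ]
side red (np.int32(447), array([361. , 327.8]), [351, 312, 20, 31]) [0.5344 0.1026 0.04  ]
```

View pics/crop1.png

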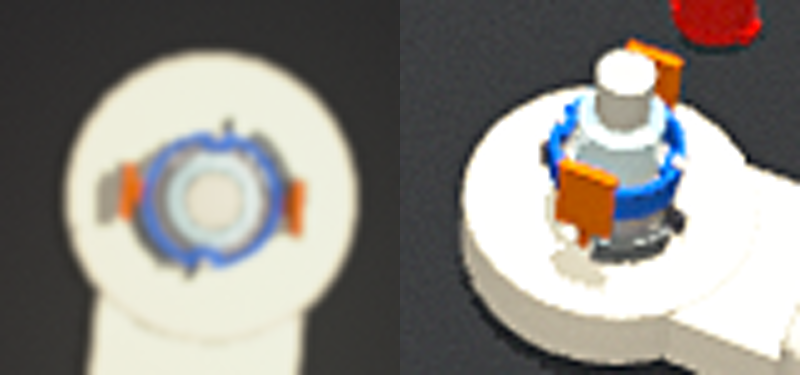

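The crop confirms it: white knob and glass barrel inside the blue collar, with the tabs left and right, and red items only outside. Now the axis and tab angle.

```bash
python3 - <<'E'
from h import *
t=np.load("top0.npz")["p"];s=np.load("side0.npz")["p"]
h=cv2.cvtColor(t,cv2.COLOR_RGB2HSV).astype(int)
# tabs, soft weights
w=(np.clip(t[:,:,0].astype(float)-t[:,:,2]-60,0,150))
c=[]
for x0,x1 in((308,324),(342,356)):
    ww=w[278:302,x0:x1];yy,xx=np.mgrid[278:302,x0:x1];u=[(ww*xx).sum()/ww.sum(),(ww*yy).sum()/ww.sum()]
    P=onplane("top",u,.073);c.append(P);cov=np.cov(np.c_[xx.ravel(),yy.ravel()].T,aweights=ww.ravel()+1e-9)
    e,v=np.linalg.eigh(cov);print("tab",np.round(u,2),P.round(4),"axis px",v[:,1].round(3),e.round(2))
d=c[0]-c[1];print("mid",((c[0]+c[1])/2).round(4),"sep",np.linalg.norm(d),"yaw",np.degrees(np.arctan2(-d[0],d[1])))
# plinth circle: bright mask contour, upper 240deg
g=cv2.cvtColor(t,cv2.COLOR_RGB2GRAY);m=(g>110).astype(np.uint8);m[:250]=0;m[310:]=0;m[:,:295]=0;m[:,368:]=0
m=np.uint8(m)
ct=max(cv2.findContours(m,cv2.RETR_EXTERNAL,cv2.CHAIN_APPROX_NONE)[0],key=cv2.contourArea)[:,0]
ct=ct[ct[:,1]<303];W=np.array([onplane("top",p,.03)[:2] for p in ct]);A=np.c_[2*W,np.ones(len(W))]
q=np.linalg.lstsq(A,(W**2).sum(1),rcond=None)[0];print("plinth",q[:2].round(4),np.sqrt(q[2]+q[:2]@q[:2]))
print("pad two",two((472.1,263),(394.2,187.2)))
print("knob top z.096",onplane("top",(290+214/5,250+198/5),.096).round(4),"side",onplane("side",(340+226/5,235+72/5),.096).round(4))
for z,uv in((.036,(168,280)),(.05,(178,232)),(.003,(320,184))):print(onplane("top",uv,z).round(3))
E
```

```text
tab [315.42 287.8 ] [0.5391 0.0069 0.073 ] axis px [-0.117  0.993] [0.88 7.79]
tab [348.82 291.06] [ 0.5351 -0.0496  0.073 ] axis px [-0.056  0.998] [0.66 8.01]
mid [ 0.5371 -0.0214  0.073 ] sep 0.05662679640800696 yaw -4.075917542413189
plinth [ 0.537  -0.0216] 0.05171111120610996
pad two (array([ 0.59210616, -0.27599294,  0.00527597]), np.float64(0.0035558061850605735))
knob top z.096 [ 0.5373 -0.0221  0.096 ] side [ 0.539  -0.0204  0.096 ]
[0.546 0.272 0.036]
[0.631 0.253 0.05 ]
[0.732 0.004 0.003]
```

Call:
move_arm:
  commands:
    - [[0, 3.53, 3.3, 0], [0, 3.53, 3.3, 0], [0, 3.53, 3.3, 0], [0, 3.53, 3.3, 0], [0, 3.53, 3.3, 0], [0, 3.53, 3.3, 0], [0, 3.53, 3.3, 0], [0, 3.53, 3.3, 0]]
  jaw: 8.76

```text
clock: 0.9
tool_pos: [0.4326, 0.2462, 0.2265]
orientation: [-99.6, 90.0, 144.7]
force: [0.6, -0.2, -0.5]
opening: 0.0874
```

Call:
move_arm:
  commands:
    - [[0, 3.53, 3.3, 0], [0, 3.53, 3.3, 0], [0, 3.53, 3.3, 0], [0, 3.53, 3.3, 0], [0, 3.53, 3.3, 0], [0, 3.53, 3.3, 0], [0, 0, 0, 0.14], [0, 0, 0, 0.14]]

```text
clock: 1.7
tool_pos: [0.5376, -0.024, 0.2258]
orientation: [-37.3, 89.9, -169.5]
force: [0.4, 0.1, -0.9]
opening: 0.0879
```

Call:
move_arm:
  commands:
    - [[0, 0, 0, 0.14], [0, 0, 0, 0.14], [0, 0, 0, 0.14], [0, 0, 0, 0.14], [0, 0, 0, 0.14], [0, 0, 0, 0.14], [0, 0, 0, 0.14], [0, 0, 0, 0.14]]

```text
clock: 2.5
tool_pos: [0.5374, -0.022, 0.2262]
orientation: [17.7, 90.0, -178.5]
force: [-1.0, 0.3, -0.1]
opening: 0.0878
```

Call:
move_arm:
  commands:
    - [[0, 0, 0, 0.14], [0, 0, 0, 0.14], [0, 0, 0, 0.14], [0, 0, 0, 0.14], [0, 0, 0, 0.14], [0, 0, 0, 0.14], [0, 0, 0, 0.14], [0, 0, 0, 0.14]]

```text
clock: 3.3
tool_pos: [0.5374, -0.022, 0.2262]
orientation: [82.5, 90.0, -177.8]
force: [-0.2, 0.0, -0.4]
opening: 0.0878
```

Call:
move_arm:
  commands:
    - [[0, 0, 0, 0.12], [0, 0, 0, 0.123], [3, 0, 0, 0], [3, 0, 0, 0], [3, 0, 0, 0], [3, 0, 0, 0], [2, 0, 0, 0], [0, 0, 0, 0]]

```text
clock: 4.1
tool_pos: [0.5354, -0.0226, 0.0836]
orientation: [106.6, 89.7, -167.4]
force: [-0.4, -0.5, 0.3]
opening: 0.0874
```

```bash
python3 - <<'E'
from h import *
o=get_obs();print({k:np.round(o[k],4).tolist() for k in("clock","tool_pos","orientation","force","moment","joint_pos")})
p,d=snapshot("side");q,_=snapshot("top")
cr=lambda p,x,y,w,h,k:cv2.resize(p[y:y+h,x:x+w,::-1],None,fx=k,fy=k,interpolation=cv2.INTER_CUBIC)
cv2.imwrite("pics/c2.png",np.hstack([cr(p,320,200,130,130,3),cr(q,270,230,130,130,3)]))
E
```

```text
{'clock': 4.1, 'tool_pos': [0.5354, -0.0226, 0.0836], 'orientation': [106.6039, 89.6579, -167.3955], 'force': [-0.4134, -0.4742, 0.3317], 'moment': [-0.021, -0.1201, 0.003], 'joint_pos': [18.5333, 15.7775, -27.1857, -0.048, -47.3771, -112.5001]}
```

View pics/c2.png

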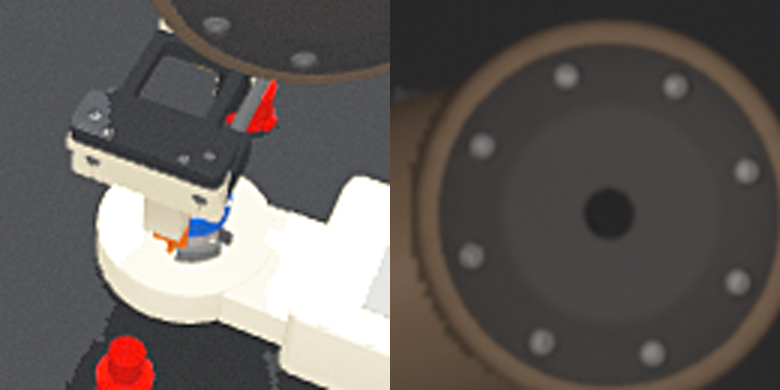

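Side view: the gripper straddles the collar at image (395,270), one finger in front of tab a, and nothing is touched. Going down to grip height.

Call:
move_arm:
  commands:
    - [[1.5, 0, 0, 0], [1.2, 0, 0, 0], [1.0, 0, 0, 0], [0, 0, 0, 0], [0, 0, 0, 0]]
  jaw: 7.0

```text
clock: 4.7
tool_pos: [0.5379, -0.022, 0.0498]
orientation: [177.4, 90.0, -96.6]
force: [0.6, -0.1, -0.5]
opening: 0.0696
```

```bash
python3 - <<'E'
from h import *
for i in range(4):
    o=get_obs();print({k:np.round(o[k],4).tolist() for k in("clock","tool_pos","orientation","force","moment","opening")});snapshot("side")
E
```

```text
{'clock': 4.7, 'tool_pos': [0.5379, -0.022, 0.0498], 'orientation': [177.3886, 89.9905, -96.5687], 'force': [0.6073, -0.1459, -0.4525], 'moment': [-0.0256, -0.1832, 0.0131], 'opening': 0.0696}
{'clock': 4.75, 'tool_pos': [0.5381, -0.0219, 0.05], 'orientation': [-91.3345, 89.9734, -5.2826], 'force': [-0.0524, 1.219, 0.3292], 'moment': [0.0576, -0.2076, 0.0237], 'opening': 0.07}
{'clock': 4.8, 'tool_pos': [0.5382, -0.0219, 0.0501], 'orientation': [-81.2292, 89.9526, 4.821], 'force': [-1.0486, 0.3322, 0.3011], 'moment': [0.0081, -0.1253, -0.0198], 'opening': 0.0698}
{'clock': 4.85, 'tool_pos': [0.5381, -0.0219, 0.0501], 'orientation': [-74.8064, 89.9499, 11.2339], 'force': [-0.0586, -0.9008, -0.1248], 'moment': [0.0076, -0.1822, 0.0264], 'opening': 0.0699}
```

Call:
move_arm:
  commands:
    - [[0.35, 0, 0, 0], [0, 0, 0, 0], [0, 0, 0, 0]]
  jaw: 6.4

```text
clock: 5.2
tool_pos: [0.5376, -0.022, 0.046]
orientation: [113.7, 90.0, -160.3]
force: [-0.5, -0.2, -0.0]
opening: 0.064
```

```bash
cat > m.py <<'E'
from h import *
def avg(n=8):
    A=[]
    for i in range(n):
        o=get_obs();p=o["orientation"];A.append(np.r_[o["tool_pos"]*1e3,o["force"],o["moment"]*100,o["opening"]*1e3,(p[2]-p[0]+360)%360]);snapshot("top")
    A=np.array(A);print("t",o["clock"],"pos mm",A[:,:3].mean(0).round(2),"F",A[:,3:6].mean(0).round(2),"M Ncm",A[:,6:9].mean(0).round(1),"open",A[:,9].mean().round(2),"phi",A[:,10].mean().round(2),"sd",A[:,3:6].std(0).round(1),A[:,8].std().round(1))
if __name__=="__main__":avg()
E
python3 m.py
```

```text
t 5.55 pos mm [537.71 -22.01  46.07] F [ 0.17 -0.08 -0.31] M Ncm [  1.6 -16.6   1.3] open 63.99 phi 86.04 sd [0.4 0.4 0.3] 3.0
```

Call:
move_arm:
  commands:
    - [[0, 0, 0, 0], [0, 0, 0, 0], [0, 0, 0, 0]]
  jaw: 6.16

```text
clock: 5.9
tool_pos: [0.5377, -0.022, 0.0461]
orientation: [-58.9, 90.0, 27.1]
force: [-0.6, 0.7, 0.8]
opening: 0.0614
```

```bash
python3 m.py
```

```text
t 6.25 pos mm [537.75 -21.97  46.11] F [-0.33  1.09  0.79] M Ncm [38.4 -6.7  1.5] open 61.55 phi 86.04 sd [0.2 0.5 0.4] 1.7
```

Call:
move_arm:
  commands:
    - [[0, 0, 0.02, 0], [0, 0, 0, 0], [0, 0, 0, 0]]
  jaw: 6.0

```text
clock: 6.6
tool_pos: [0.5377, -0.0219, 0.0461]
orientation: [-156.2, 90.0, -70.2]
force: [-0.6, -0.2, 0.7]
opening: 0.0601
```

```bash
python3 m.py
```

```text
t 6.95 pos mm [537.74 -21.84  46.09] F [-0.17  0.25  1.57] M Ncm [ 6.1 -7.6  0.8] open 60.02 phi 86.04 sd [0.5 0.5 0.5] 2.7
```

Call:
move_arm:
  commands:
    - [[0, 0, 0, 0], [0, 0, 0, 0], [0, 0, 0, 0], [0, 0, 0, 0]]
  jaw: 5.46

```text
clock: 7.4
tool_pos: [0.5377, -0.0218, 0.0461]
orientation: [-89.3, 90.0, -3.3]
force: [-0.9, -0.0, 1.9]
opening: 0.0546
```

```bash
python3 m.py
```

```text
t 7.75 pos mm [537.75 -21.82  46.1 ] F [-0.4  -0.12  2.02] M Ncm [ 6.6 -4.7  4. ] open 54.62 phi 86.04 sd [0.5 0.4 0.5] 2.2
```

Call:
move_arm:
  commands:
    - [[0, 0, 0, -0.03], [0, 0, 0, -0.03], [0, 0, 0, -0.04], [0, 0, 0, -0.04], [0, 0, 0, -0.04], [0, 0, 0, 0]]

```text
clock: 8.4
tool_pos: [0.5377, -0.0218, 0.0461]
orientation: [-121.6, 90.0, -25.2]
force: [-0.6, -0.7, 2.2]
opening: 0.0546
```

```bash
python3 m.py; python3 - <<'E'
from h import *
p,_=snapshot("side")
cv2.imwrite("pics/c3.png",cv2.resize(p[210:320,330:460,::-1],None,fx=5,fy=5,interpolation=cv2.INTER_CUBIC))
E
```

```text
t 8.75 pos mm [537.73 -21.83  46.09] F [-0.31 -0.    2.29] M Ncm [-3.8 -5.6  7.9] open 54.7 phi 96.32 sd [0.5 0.6 0.3] 4.0
```

View pics/c3.png

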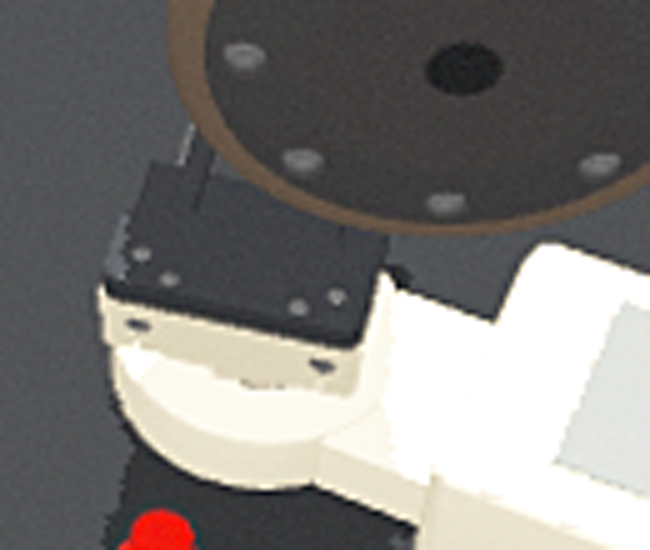

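The gripper hides the tabs in this view. The opening stayed at 54.7 mm through the 10° turn, though, and pads twisting on a blocked collar would have forced it wider. So the collar is turning. I'll add the joint 6 torque as a second channel.

```bash
cat > m.py <<'E'
from h import *
def avg(n=8):
    A=[]
    for i in range(n):
        o=get_obs();p=o["orientation"];A.append(np.r_[o["tool_pos"]*1e3,o["force"],o["moment"]*100,o["opening"]*1e3,(p[2]-p[0]+360)%360,o["tau"][[0,5]]*100,o["joint_pos"][5]]);snapshot("top")
    A=np.array(A);r=lambda a:a.mean(0).round(2);print("t",o["clock"],"pos",r(A[:,:3]),"F",r(A[:,3:6]),"M Ncm",r(A[:,6:9]),"open",r(A[:,9]),"phi",r(A[:,10]),"tau1,6 Ncm",r(A[:,11:13]),"sd",A[:,[8,12]].std(0).round(2),"q6",r(A[:,13]))
avg()
E
python3 m.py
```

```text
t 9.2 pos [537.74 -21.81  46.08] F [-0.23 -0.46  2.75] M Ncm [-8.59 -4.25  6.93] open 54.67 phi 96.34 tau1,6 Ncm [ 8.64 -8.75] sd [3.17 0.36] q6 -102.22
```

Call:
move_arm:
  commands:
    - [[0, 0, 0, -0.05], [0, 0, 0, -0.05], [0, 0, 0, -0.05], [0, 0, 0, -0.05], [0, 0, 0, -0.05], [0, 0, 0, -0.05], [0, 0, 0, 0]]

```text
clock: 9.95
tool_pos: [0.5377, -0.022, 0.0461]
orientation: [135.4, 90.0, -111.0]
force: [-0.9, -1.7, 2.6]
opening: 0.0549
```

```bash
python3 m.py
```

```text
t 10.3 pos [537.7  -21.95  46.08] F [-0.21 -2.1   2.9 ] M Ncm [-75.73 -15.38  11.41] open 54.65 phi 113.5 tau1,6 Ncm [106.42   3.81] sd [ 3.19 24.4 ] q6 -85.06
```

The lateral force shows the true axis is about 1 mm further out in x, which agrees with the side camera's 539. I'll recentre.

Call:
move_arm:
  commands:
    - [[0, -0.04, -0.02, 0], [0, -0.04, -0.02, 0], [0, -0.04, -0.02, 0], [0, 0, 0, 0], [0, 0, 0, 0]]

```text
clock: 10.85
tool_pos: [0.5379, -0.0221, 0.046]
orientation: [76.2, 89.9, -170.3]
force: [-4.1, -1.5, 6.5]
opening: 0.0548
```

```bash
python3 m.py
```

```text
t 11.2 pos [537.92 -22.14  45.99] F [-4.24 -1.85  6.98] M Ncm [-67.63 127.17   2.44] open 54.7 phi 113.51 tau1,6 Ncm [112.24  -2.14] sd [3.09 0.01] q6 -84.98
```

Call:
move_arm:
  commands:
    - [[0, 0.06, 0, 0], [0, 0.06, 0, 0], [0, 0, 0, 0], [0, 0, 0, 0]]

```text
clock: 11.65
tool_pos: [0.5379, -0.0223, 0.046]
orientation: [35.5, 90.0, 149.1]
force: [-1.3, -0.8, 3.2]
opening: 0.0548
```

```bash
python3 m.py
```

```text
t 12.0 pos [537.93 -22.31  46.04] F [-1.27 -0.23  3.79] M Ncm [-17.82  34.16  -0.11] open 54.76 phi 113.53 tau1,6 Ncm [36.91 -0.13] sd [2.24 0.09] q6 -84.95
```

Call:
move_arm:
  commands:
    - [[0, 0, -0.007, -0.05], [0, 0, -0.007, -0.05], [0, 0, -0.007, -0.05], [0, 0, -0.006, -0.05], [0, 0, -0.006, -0.05], [0, 0, -0.005, -0.04], [0, 0, -0.003, -0.02]]

```text
clock: 12.75
tool_pos: [0.5382, -0.0227, 0.046]
orientation: [-91.7, 90.0, 39.6]
force: [-1.8, -0.5, 3.4]
opening: 0.0549
```

```bash
sed -i 's/avg(n=8)/avg(n=6)/' m.py; python3 m.py
```

```text
t 13.0 pos [538.2  -22.72  46.05] F [-1.   -0.84  3.47] M Ncm [-19.7   28.67  -2.2 ] open 54.75 phi 131.3 tau1,6 Ncm [43.6   9.58] sd [ 6.2  12.31] q6 -67.14
```

```bash
sed -i 's/^avg()/avg()/; s/A=np.array(A);/A=np.array(A);print("Mz",A[:,8].round(1),"tau6",A[:,12].round(1));/' m.py
```

Call:
move_arm:
  commands:
    - [[0, 0, -0.003, -0.02], [0, 0, -0.003, -0.02], [0, 0, -0.003, -0.02]]

```text
clock: 13.35
tool_pos: [0.5382, -0.0228, 0.046]
orientation: [-5.3, 90.0, 129.5]
force: [-0.9, -0.5, 3.2]
opening: 0.0546
```

```bash
python3 m.py
```

```text
Mz [-11.2  -6.9  -1.8   0.7   2.3   5.6] tau6 [-21.6 -14.1  32.   12.7   2.6  -0.9]
t 13.6 pos [538.24 -22.78  46.05] F [-0.81 -0.53  3.15] M Ncm [-15.48  17.76  -1.86] open 54.61 phi 134.79 tau1,6 Ncm [38.38  1.79] sd [ 5.66 17.49] q6 -63.64
```

Call:
move_arm:
  commands:
    - [[0, 0, -0.001, -0.01], [0, 0, -0.001, -0.01], [0, 0, -0.001, -0.01], [0, 0, -0.001, -0.01]]

```text
clock: 14.05
tool_pos: [0.5383, -0.0228, 0.0461]
orientation: [-94.5, 90.0, 42.6]
force: [-0.5, -1.4, 2.6]
opening: 0.0545
```

```bash
python3 m.py
```

```text
Mz [-14.5  -8.1  -9.7  -2.1   0.7 -10.8] tau6 [-4.4 -0.9 22.  12.4  7.4  5.6]
t 14.3 pos [538.28 -22.8   46.06] F [-0.68 -0.35  2.66] M Ncm [-10.27  14.53  -7.43] open 54.66 phi 137.06 tau1,6 Ncm [36.    7.03] sd [5.18 8.67] q6 -61.37
```

Call:
move_arm:
  commands:
    - [[0, 0, -0.001, -0.01], [0, 0, -0.001, -0.01], [0, 0, -0.001, -0.01], [0, 0, -0.001, -0.01]]

```text
clock: 14.75
tool_pos: [0.5383, -0.0228, 0.0461]
orientation: [-106.9, 90.0, 32.4]
force: [-0.1, -0.6, 2.2]
opening: 0.055
```

```bash
python3 m.py
```

```text
Mz [-13.9 -15.2  -7.9  -4.6  -9.   -3.3] tau6 [-4.3 -0.9 22.  12.4  7.3  5.5]
t 15.0 pos [538.31 -22.82  46.06] F [-0.67 -0.59  2.34] M Ncm [-6.46  9.41 -8.97] open 54.67 phi 139.35 tau1,6 Ncm [30.25  7.01] sd [4.4  8.63] q6 -59.08
```

Call:
move_arm:
  commands:
    - [[0, 0, -0.001, -0.01], [0, 0, -0.001, -0.01], [0, 0, -0.001, -0.01], [0, 0, -0.001, -0.01]]

```text
clock: 15.45
tool_pos: [0.5383, -0.0229, 0.0461]
orientation: [-133.2, 90.0, 8.4]
force: [-1.2, -0.8, 2.6]
opening: 0.0546
```

```bash
python3 m.py
```

```text
Mz [ -8.8 -11.   -6.2  -5.4  -4.8  -2.1] tau6 [-4.3 -0.9 22.  12.4  7.3  5.5]
t 15.7 pos [538.34 -22.86  46.07] F [-0.52 -0.43  2.88] M Ncm [-4.4   5.34 -6.38] open 54.64 phi 141.64 tau1,6 Ncm [24.97  7.01] sd [2.83 8.63] q6 -56.78
```

Call:
move_arm:
  commands:
    - [[0, 0, -0.001, -0.01], [0, 0, -0.001, -0.01], [0, 0, -0.001, -0.01], [0, 0, -0.001, -0.01]]

```text
clock: 16.15
tool_pos: [0.5384, -0.0228, 0.0461]
orientation: [-126.7, 90.0, 17.3]
force: [-1.2, -0.2, 1.8]
opening: 0.0544
```

```bash
python3 m.py
```

```text
Mz [-11.   -4.4  -8.   -7.4  -3.5  -5.8] tau6 [-4.3 -0.9 22.  12.4  7.3  5.5]
t 16.4 pos [538.37 -22.87  46.06] F [-0.32 -0.3   2.09] M Ncm [-3.16  1.3  -6.69] open 54.59 phi 143.93 tau1,6 Ncm [19.69  7.01] sd [2.46 8.63] q6 -54.49
```

Call:
move_arm:
  commands:
    - [[0, 0, -0.001, -0.01], [0, 0, -0.001, -0.01], [0, 0, -0.001, -0.01], [0, 0, -0.001, -0.01]]

```text
clock: 16.85
tool_pos: [0.5384, -0.0229, 0.0461]
orientation: [-124.3, 90.0, 21.9]
force: [0.6, 0.7, 2.6]
opening: 0.0547
```

```bash
python3 m.py
```

```text
Mz [-14.9 -14.9  -0.9  -8.   -1.4   0.4] tau6 [-4.3 -0.9 22.  12.4  7.3  5.5]
t 17.1 pos [538.4  -22.9   46.07] F [-0.02  0.31  2.09] M Ncm [ 5.56 -2.32 -6.61] open 54.67 phi 146.22 tau1,6 Ncm [14.35  7.02] sd [6.45 8.63] q6 -52.19
```

Call:
move_arm:
  commands:
    - [[0, 0, -0.001, -0.01], [0, 0, -0.001, -0.01], [0, 0, -0.001, -0.01], [0, 0, -0.001, -0.01]]

```text
clock: 17.55
tool_pos: [0.5384, -0.0229, 0.0461]
orientation: [-147.0, 90.0, 1.5]
force: [-0.1, -0.5, 2.6]
opening: 0.055
```

```bash
python3 m.py
```

```text
Mz [-11.7 -14.6  -8.   -4.2  -4.7  -1.5] tau6 [-4.3 -0.8 22.  12.4  7.3  5.6]
t 17.8 pos [538.44 -22.93  46.07] F [-0.15 -0.    2.34] M Ncm [ 7.62 -6.92 -7.46] open 54.73 phi 148.52 tau1,6 Ncm [8.95 7.02] sd [4.53 8.63] q6 -49.9
```

Call:
move_arm:
  commands:
    - [[0, 0, -0.001, -0.01], [0, 0, -0.001, -0.01], [0, 0, -0.001, -0.01], [0, 0, -0.001, -0.01]]

```text
clock: 18.25
tool_pos: [0.5385, -0.0229, 0.0461]
orientation: [-114.4, 90.0, 36.4]
force: [-0.0, 0.3, 2.4]
opening: 0.0545
```

```bash
python3 m.py
```

```text
Mz [-12.6 -11.2  -4.5  -3.1  -3.6   0.4] tau6 [-4.3 -0.8 22.  12.4  7.3  5.6]
t 18.5 pos [538.47 -22.94  46.07] F [-0.18 -0.06  2.42] M Ncm [10.66 -9.1  -5.75] open 54.6 phi 150.81 tau1,6 Ncm [3.51 7.02] sd [4.61 8.63] q6 -47.6
```

Call:
move_arm:
  commands:
    - [[0, 0, -0.001, -0.01], [0, 0, -0.001, -0.01], [0, 0, -0.001, -0.01], [0, 0, -0.001, -0.01]]

```text
clock: 18.95
tool_pos: [0.5385, -0.023, 0.0461]
orientation: [-136.4, 90.0, 16.8]
force: [0.8, 0.5, 1.7]
opening: 0.0547
```

```bash
python3 m.py
```

```text
Mz [-10.9  -9.6  -5.1  -8.8  -4.   -4.6] tau6 [-4.3 -0.8 22.  12.4  7.3  5.6]
t 19.2 pos [538.5  -22.96  46.07] F [-0.17  0.    2.22] M Ncm [12.27 -9.53 -7.15] open 54.65 phi 153.1 tau1,6 Ncm [-1.82  7.03] sd [2.68 8.63] q6 -45.31
```

Call:
move_arm:
  commands:
    - [[0, 0, -0.001, -0.01], [0, 0, -0.001, -0.01], [0, 0, -0.001, -0.01], [0, 0, -0.001, -0.01]]

```text
clock: 19.65
tool_pos: [0.5385, -0.023, 0.0461]
orientation: [-110.9, 90.0, 44.5]
force: [-0.1, 0.9, 2.6]
opening: 0.0548
```

```bash
python3 m.py
```

```text
Mz [ -9.  -13.   -8.2  -1.7 -12.5  -5.2] tau6 [-4.3 -0.8 22.  12.4  7.3  5.6]
t 19.9 pos [538.53 -22.97  46.07] F [-0.02  0.55  2.04] M Ncm [ 21.09 -12.04  -8.28] open 54.69 phi 155.39 tau1,6 Ncm [-7.14  7.03] sd [3.95 8.63] q6 -43.01
```

Call:
move_arm:
  commands:
    - [[0, 0, -0.001, -0.01], [0, 0, -0.001, -0.01], [0, 0, -0.001, -0.01], [0, 0, -0.001, -0.01]]

```text
clock: 20.35
tool_pos: [0.5386, -0.023, 0.0461]
orientation: [-113.5, 90.0, 44.2]
force: [-0.2, 0.8, 1.8]
opening: 0.0548
```

```bash
python3 m.py
```

```text
Mz [-12.4 -11.   -9.6  -0.3  -1.1 -11.4] tau6 [-4.2 -0.5 22.3 12.6  7.6  5.8]
t 20.6 pos [538.56 -22.98  46.06] F [0.1  0.38 2.22] M Ncm [ 22.92 -14.19  -7.65] open 54.66 phi 157.68 tau1,6 Ncm [-12.6    7.27] sd [4.98 8.65] q6 -40.72
```

Call:
move_arm:
  commands:
    - [[0, 0, 0, -0.01], [0, 0, -0.001, -0.01], [0, 0, -0.001, -0.01]]

```text
clock: 20.95
tool_pos: [0.5386, -0.023, 0.0461]
orientation: [-127.0, 90.0, 32.4]
force: [-0.0, 0.5, 2.8]
opening: 0.0551
```

```bash
python3 m.py
```

```text
Mz [-20.6 -17.4 -11.  -11.  -12.9 -15.6] tau6 [ 2.6  6.5 29.2 19.6 14.6 12.8]
t 21.2 pos [538.61 -22.99  46.07] F [0.08 0.38 2.31] M Ncm [ 24.19 -19.43 -14.74] open 54.65 phi 159.4 tau1,6 Ncm [-7.43 14.21] sd [3.48 8.67] q6 -39.0
```

The stop is felt: joint 6 torque is up 7 N cm uniformly, about 0.023 rad of give. Releasing the tabs now.

Call:
move_arm:
  commands:
    - [[0, 0, 0, 0], [0, 0, 0, 0], [0, 0, 0, 0], [0, 0, 0, 0]]
  jaw: 5.9

```text
clock: 21.65
tool_pos: [0.5386, -0.023, 0.0461]
orientation: [-101.4, 90.0, 57.9]
force: [0.4, 1.0, 1.8]
opening: 0.0592
```

```bash
python3 m.py
```

```text
Mz [ -6.1 -12.6 -11.4 -13.1 -14.4 -12.5] tau6 [11.7 11.7 11.7 11.8 11.8 11.8]
t 21.9 pos [538.57 -23.    46.05] F [0.45 0.96 1.79] M Ncm [ 26.9  -21.95 -11.67] open 59.15 phi 159.37 tau1,6 Ncm [-17.49  11.78] sd [2.65 0.05] q6 -39.02
```

Call:
move_arm:
  commands:
    - [[0, 0, 0, 0], [0, 0, 0, 0], [0, 0, 0, 0], [0, 0, 0, 0]]
  jaw: 7.5

```text
clock: 22.35
tool_pos: [0.5383, -0.0231, 0.0459]
orientation: [36.9, 90.0, -163.7]
force: [0.8, 0.2, -0.9]
opening: 0.0747
```

Call:
move_arm:
  commands:
    - [[0, 0, 0, 0], [-3, 0, 0, 0], [-4, 0, 0, 0], [-4, 0, 0, 0], [-3, 0, 0, 0], [0, 0, 0, 0]]
  jaw: 8.76

```text
clock: 22.95
tool_pos: [0.5411, -0.0227, 0.1909]
orientation: [-150.0, 89.5, 9.4]
force: [-0.3, 0.6, 0.3]
opening: 0.0875
```

```bash
python3 m.py; python3 - <<'E'
from h import *
p,_=snapshot("side");np.save("s2.npy",p)
cv2.imwrite("pics/c4.png",cv2.resize(p[210:320,330:460,::-1],None,fx=5,fy=5,interpolation=cv2.INTER_CUBIC))
for b in blobs(p,*OR):print(b[:3],onplane("side",b[1],.07).round(4))
E
```

```text
Mz [-8.5 -0.2 -1.1 -5.9  4.7 -0.6] tau6 [-0.7  0.2  0.3  0.2  0.1  0. ]
t 23.2 pos [538.86 -22.92 186.88] F [-0.22  0.22  0.02] M Ncm [ 7.57 -5.33 -1.93] open 87.48 phi 159.37 tau1,6 Ncm [-1.03  0.01] sd [4.23 0.33] q6 -39.02
(np.int32(88), array([370.3, 252.5]), [366, 245, 10, 17]) [ 0.5655 -0.0267  0.07  ]
(np.int32(81), array([396. , 272.9]), [392, 266, 9, 16]) [ 5.116e-01 -5.000e-04  7.000e-02]
(np.int32(173), array([261.2, 403.6]), [251, 394, 19, 17]) [0.6132 0.2843 0.07  ]
```

View pics/c4.png

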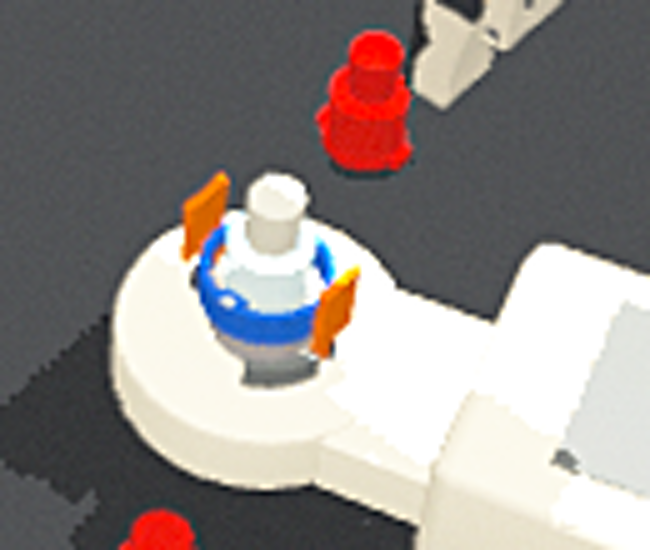

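Side view: the collar has turned about 70°, both tabs stand clear of the ring, and the cover is seated and untouched. I'll check the tab spacing from the top edges and compare with the first side picture.

```bash
python3 - <<'E'
from h import *
def f(a,b):
    A,B=onplane("side",a,.076),onplane("side",b,.076);d=A-B;print(A.round(4),B.round(4),"sep",np.linalg.norm(d).round(4),"dir",np.degrees(np.arctan2(d[1],d[0])).round(1),"mid",((A+B)/2).round(4))
f((370.6,248.8),(397.2,267.7))
# initial: tops in crop1 (side half origin 340,235, x offset 400)
f((340+187/5,235+170/5),(340+255/5,235+48/5))
E
```

```text
[ 0.5664 -0.0297  0.076 ] [ 0.5121 -0.0069  0.076 ] sep 0.0589 dir -22.8 mid [ 0.5393 -0.0183  0.076 ]
[0.5415 0.0081 0.076 ] [ 0.5371 -0.0521  0.076 ] sep 0.0604 dir 85.8 mid [ 0.5393 -0.022   0.076 ]
```

Call:
move_arm:
  commands:
    - [[0, 0, 0, 0.1428], [0, 0, 0, 0.1428], [0, 0, 0, 0.1428], [0, 0, 0, 0.1428], [0, 0, 0, 0.1428], [0, 0, 0, 0.1428], [0, 0, 0, 0.1428], [0, 0, 0, 0.1428]]

```text
clock: 24.1
tool_pos: [0.5383, -0.0231, 0.1852]
orientation: [103.0, 89.9, -163.4]
force: [-0.9, 0.0, 0.3]
opening: 0.0877
```

Call:
move_arm:
  commands:
    - [[0, 0, 0, 0.1428], [0, 0, 0, 0.1428], [0, 0, 0, 0.1428], [3, 0.03, 0.1, 0], [3, 0, 0, 0], [3, 0, 0, 0], [2, 0, 0, 0], [0.8, 0, 0, 0]]

```text
clock: 24.9
tool_pos: [0.5369, -0.0224, 0.0653]
orientation: [126.0, 89.7, -164.7]
force: [-0.2, 0.2, 0.1]
opening: 0.0873
```

Call:
move_arm:
  commands:
    - [[0, 0, 0, 0], [0, 0, 0, 0], [0, 0, 0, 0]]
  jaw: 3.0

```text
clock: 25.2
tool_pos: [0.5395, -0.0217, 0.0692]
orientation: [-57.5, 89.9, 11.9]
force: [-0.5, 0.0, 0.1]
opening: 0.0688
```

```bash
python3 m.py
```

```text
Mz [ 3.8 -1.9  1.2  5.1 -2.9  2.7] tau6 [ 0. -0. -0. -0. -0. -0.]
t 25.45 pos [539.23 -21.8   69.01] F [-0.4   0.07  0.34] M Ncm [  1.25 -15.94   1.32] open 59.09 phi 69.38 tau1,6 Ncm [ 0.32 -0.01] sd [2.9 0. ] q6 -129.13
```

The barrel (30 mm) reaches up to 74 mm, so the tips have to stay above that. I'll raise to about 76.5 before closing on the knob.

Call:
move_arm:
  commands:
    - [[-0.4, 0, 0, 0], [-0.35, 0, 0, 0], [0, 0, 0, 0], [0, 0, 0, 0], [0, 0, 0, 0]]
  jaw: 5.0

```text
clock: 26.0
tool_pos: [0.5386, -0.022, 0.0755]
orientation: [96.5, 90.0, 165.9]
force: [-0.1, -0.2, -0.8]
opening: 0.0501
```

Call:
move_arm:
  commands:
    - [[0, 0, 0, 0], [0, 0, 0, 0], [0, 0, 0, 0], [0, 0, 0, 0], [0, 0, 0, 0], [0, 0, 0, 0]]
  jaw: 2.2

```text
clock: 26.6
tool_pos: [0.5386, -0.022, 0.0755]
orientation: [135.8, 90.0, -154.8]
force: [0.4, -0.1, 0.5]
opening: 0.0223
```

```bash
python3 m.py
```

```text
Mz [-2.9  1.5 -3.5 -1.6 -2.1  2.5] tau6 [-0. -0. -0.  0. -0. -0.]
t 26.85 pos [538.64 -21.97  75.56] F [-0.01 -0.19  0.32] M Ncm [  0.52 -18.19  -1.01] open 22.08 phi 69.37 tau1,6 Ncm [-0.07 -0.  ] sd [2.23 0.  ] q6 -129.13
```

Call:
move_arm:
  commands:
    - [[0, 0, 0, 0], [0, 0, 0, 0], [0, 0, 0, 0], [0, 0, 0, 0]]
  jaw: 1.85

```text
clock: 27.3
tool_pos: [0.5387, -0.0219, 0.0755]
orientation: [16.9, 90.0, 86.3]
force: [-0.4, 0.5, 0.1]
opening: 0.0191
```

```bash
python3 m.py
```

```text
Mz [-1.5  3.9  5.5 -2.2  3.1  2.2] tau6 [-0.1 -0.  -0.1 -0.1 -0.1 -0.1]
t 27.55 pos [538.66 -21.94  75.56] F [0.15 0.37 0.1 ] M Ncm [ 10.29 -21.59   1.86] open 19.1 phi 69.37 tau1,6 Ncm [-15.94  -0.06] sd [2.81 0.01] q6 -129.13
```

Call:
move_arm:
  commands:
    - [[-0.1, 0, 0, 0], [-0.1, 0, 0, 0], [-0.1, 0, 0, 0], [-0.1, 0, 0, 0]]

```text
clock: 28.0
tool_pos: [0.5386, -0.022, 0.0796]
orientation: [127.2, 90.0, -163.5]
force: [-0.4, 0.8, -0.9]
opening: 0.0192
```

```bash
python3 m.py
```

```text
Mz [ 1.6 -2.  -2.8  0.5  0.4  1.9] tau6 [ 0. -0. -0.  0.  0. -0.]
t 28.25 pos [538.66 -21.97  79.67] F [-0.14  0.12 -0.67] M Ncm [ -1.05 -17.93  -0.05] open 19.14 phi 69.37 tau1,6 Ncm [-0.54 -0.  ] sd [1.75 0.  ] q6 -129.13
```

The cover lifts free, carrying only its own weight. Now up, then across to the pad.

Call:
move_arm:
  commands:
    - [[-1, 0, 0, 0], [-2, 0, 0, 0], [-2, 0, 0, 0], [-2, 0, 0, 0], [-2, 0, 0, 0], [-1, 0, 0, 0]]

```text
clock: 28.9
tool_pos: [0.5395, -0.0218, 0.1821]
orientation: [-59.3, 89.8, 10.0]
force: [0.1, -0.9, -1.7]
opening: 0.0189
```

Call:
move_arm:
  commands:
    - [[0, -1, -1.6, 0], [0, -2, -3.1, 0], [0, -2.2, -3.45, 0], [0, -2.2, -3.45, 0], [0, -2.2, -3.45, 0], [0, -2.2, -3.42, 0], [0, -1.5, -2.3, 0], [0, -0.7, -1.1, 0]]

```text
clock: 29.7
tool_pos: [0.5924, -0.2783, 0.1789]
orientation: [110.4, 89.9, 179.6]
force: [0.4, 0.1, -1.1]
opening: 0.0196
```

```bash
python3 m.py;  python3 - <<'E'
from h import *
p,_=snapshot("side");q,_=snapshot("top")
cv2.imwrite("pics/c5.png",np.hstack([cv2.resize(p[120:320,300:460,::-1],None,fx=2.4,fy=2.4),cv2.resize(q[190:390,300:460,::-1],None,fx=2.4,fy=2.4)]))
E
```

```text
Traceback (most recent call last):
  File "m.py", line 7, in <module>
    avg()
    ~~~^^
  File "m.py", line 5, in avg
    o=get_obs();p=o["orientation"];A.append(np.r_[o["tool_pos"]*1e3,o["force"],o["moment"]*100,o["opening"]*1e3,(p[2]-p[0]+360)%360,o["tau"][[0,5]]*100,o["joint_pos"][5]]);snapshot("top")
                                                                                                                                                                            ~~~~~~~~^^^^^^^
ValueError: 200 camera calls are used up
Traceback (most recent call last):
ValueError: 200 camera calls are used up
```

I've run out of camera calls: my force averaging spent a picture per reading. The rest goes by measured pose and force, which suffice since the pad position is already known.

Call:
move_arm:
  commands:
    - [[2, 0, 0, 0], [3, 0, 0, 0], [3, 0, 0, 0], [2, 0, 0, 0], [1, 0, 0, 0], [0.5, 0, 0, 0], [0, 0, 0, 0], [0, 0, 0, 0]]

```text
clock: 30.7
tool_pos: [0.5934, -0.2759, 0.0658]
orientation: [-85.0, 89.9, -15.6]
force: [-0.0, 0.1, -0.7]
opening: 0.0194
```

Call:
move_arm:
  commands:
    - [[0.8, 0, 0, 0], [0.8, 0, 0, 0], [0.6, 0, 0, 0], [0.3, 0, 0, 0], [0.1, 0, 0, 0], [0, 0, 0, 0], [0, 0, 0, 0], [0, 0, 0, 0]]

```text
clock: 31.5
tool_pos: [0.5928, -0.276, 0.0388]
orientation: [-79.5, 90.0, -10.1]
force: [-0.5, -0.3, -0.5]
opening: 0.0192
```

Call:
move_arm:
  commands:
    - [[0.05, 0, 0, 0], [0.05, 0, 0, 0], [0.05, 0, 0, 0], [0, 0, 0, 0], [0, 0, 0, 0]]

```text
clock: 32.0
tool_pos: [0.5926, -0.276, 0.037]
orientation: [109.7, 90.0, 179.1]
force: [-0.5, 0.1, -0.2]
opening: 0.0186
```

Call:
move_arm:
  commands:
    - [[0.03, 0, 0, 0], [0.03, 0, 0, 0], [0.03, 0, 0, 0], [0, 0, 0, 0], [0, 0, 0, 0]]

```text
clock: 32.5
tool_pos: [0.5926, -0.276, 0.0361]
orientation: [98.1, 90.0, 167.5]
force: [0.3, 1.2, -1.6]
opening: 0.0192
```

Call:
move_arm:
  commands:
    - [[0.03, 0, 0, 0], [0.02, 0, 0, 0], [0, 0, 0, 0], [0, 0, 0, 0]]

```text
clock: 32.9
tool_pos: [0.5926, -0.276, 0.0357]
orientation: [-104.1, 90.0, -34.8]
force: [-0.1, -0.1, -0.9]
opening: 0.0194
```

Call:
move_arm:
  commands:
    - [[0.02, 0, 0, 0], [0.02, 0, 0, 0], [0, 0, 0, 0], [0, 0, 0, 0]]

```text
clock: 33.3
tool_pos: [0.5927, -0.276, 0.0356]
orientation: [-94.6, 90.0, -25.2]
force: [-0.6, 1.3, 2.6]
opening: 0.0191
```

Call:
move_arm:
  commands:
    - [[0, 0, 0, 0]]

```text
clock: 33.4
tool_pos: [0.5927, -0.276, 0.0356]
orientation: [-90.9, 90.0, -21.5]
force: [-1.0, 1.3, 5.2]
opening: 0.0192
```

Call:
move_arm:
  commands:
    - [[0, 0, 0, 0]]

```text
clock: 33.5
tool_pos: [0.5927, -0.276, 0.0356]
orientation: [-90.6, 90.0, -21.2]
force: [-1.7, 1.4, 4.7]
opening: 0.0193
```

Touchdown, at the predicted height. I'll ease off and open gently.

Call:
move_arm:
  commands:
    - [[-0.02, 0, 0, 0], [0, 0, 0, 0], [0, 0, 0, 0]]

```text
clock: 33.8
tool_pos: [0.5927, -0.276, 0.0356]
orientation: [-82.1, 90.0, -12.7]
force: [-1.4, 1.0, 5.2]
opening: 0.0195
```

Call:
move_arm:
  commands:
    - [[0, 0, 0, 0], [0, 0, 0, 0], [0, 0, 0, 0], [0, 0, 0, 0], [0, 0, 0, 0]]
  jaw: 2.3

```text
clock: 34.3
tool_pos: [0.5926, -0.276, 0.0353]
orientation: [104.4, 90.0, 173.8]
force: [0.2, -0.6, 0.2]
opening: 0.0229
```

Call:
move_arm:
  commands:
    - [[0, 0, 0, 0], [0, 0, 0, 0], [0, 0, 0, 0], [0, 0, 0, 0], [0, 0, 0, 0], [0, 0, 0, 0]]
  jaw: 6.0

```text
clock: 34.9
tool_pos: [0.5926, -0.276, 0.0355]
orientation: [-167.8, 90.0, -98.4]
force: [-0.9, 0.9, 0.6]
opening: 0.0591
```

Call:
move_arm:
  commands:
    - [[-1, 0, 0, 0], [-2, 0, 0, 0], [-3, 0, 0, 0], [-3, 0, 0, 0], [-3, 0, 0, 0], [-2, 0, 0, 0], [0, 0, 0, 0], [0, 0, 0, 0]]

```text
clock: 35.7
tool_pos: [0.5928, -0.2759, 0.1765]
orientation: [-71.5, 89.9, -2.2]
force: [0.3, 0.0, -1.0]
opening: 0.0601
```

```bash
python3 - <<'E'
from plant import *
print(get_obs()["force"],get_obs()["opening"]);print(close_job())
E
```

```text
[ 0.27280272  0.01843386 -1.04322893] 0.0601408292873769
the job is handed in; nothing more can be done
None
```

I carried out the whole sequence and handed the job in at 35.7 s, but the final placing was not checked with a camera. My force averaging used one picture per reading, so all 200 camera calls were gone before I set the cover down.

- **Collar:** I squeezed the tabs to 54.6 mm and turned the collar counter-clockwise about 73° by the arm's measured angle. I stopped when joint 6 torque rose 7 N cm, which is about 0.02 rad of give at the end stop. After release, a side picture showed both tabs out, 58.9 mm apart against 60.4 mm before; if still pressed in they would be about 50 mm apart.
- **Off-centre squeeze:** While turning I found the gripper about 1 mm off the collar's axis and re-centred it. That briefly put about 8 N in total on the fingers, well under the 22 N limit.
- **Cover:** It came out straight up with about 0.7 N on the wrist, which is its own weight, so it was not locked. I set it down at (0.593, -0.276), the measured middle of the pad. Contact came at the predicted height with about 5 N.
- **Release:** The fingers opened with no lasting force, and the arm withdrew straight up to 0.18 m, touching nothing.
- **Last reading:** The final wrist reading was -1.0 N vertical with the fingers 60 mm apart. I put that down to sensor noise; I did not repeat it.

I did not go near the weight, vial or forceps. I did not take a final picture of them either.

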